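Snap the battery cover onto the data logger and keep it pressed on its seal

ROBOT

A 6-joint arm with a two-finger parallel gripper is mounted at the origin on a cart in front of the work surface, level with it; the furniture and walls round the work are solid. World frame = base frame: x ahead of the robot, y to its left, z up, the work surface at z = 0. Lengths are in mm, angles in degrees, forces in N, time in s.
With the tool pointing down it reaches from about 300 to 850 mm from the base axis. Payload 4.2 kg.
Tool frame: the origin (TCP) lies midway between the tips of the shut fingers; the grasp point (between the pads) lies 19 mm behind it; z points along the fingers, y is the line along which they close (so a half turn about z gives the same grasp; the last joint's range is limited). The gripper opens to 91 mm and grips with 3 to 60 N. Pads are 32 mm wide; open, the fingers measure 118 mm over their backs; the gripper's body (76 mm by 178 mm) begins 60 mm behind the grasp point.
Start: joints at [65.432, 18.312, 89.639, -0, 72.044, -1.146], TCP at [228.571, 527.635, 213.976] pointing down, gripper open.
Joint ranges: [-177.97, 177.97], [-48.28, 115.42], [12.27, 149.76], [-77.06, 257.06], [2.81, 150.46], [-146.56, 146.56]. Speed limits (degrees/s): [147.25, 147.25, 180, 180, 180, 180].

INTERFACE

Orientations are given as [roll, pitch, yaw] about the fixed x, y, z axes, in that order (R = Rz(yaw) Ry(pitch) Rx(roll)).
In Python, from workcell import env, viewer, workorder gives the robot as it stands (env), with the cameras (viewer) and the job (workorder).
- The arm moves only by the shell command python3 drive.py FILE [OPENING] [FORCE], which reads ROWS from the file FILE. ROWS is a JSON list of rows, 1 to 8 of them, each of 6 numbers: dx, dy, dz in shares of the most that a row can go, 1 being 50 mm, then a rotation vector rx, ry, rz in parts of the range, where 1.0 means 90 degrees; each row shifts and turns the commanded pose from where the row before left it, along the tool's axes as they then stand; what a row does not reach is not made up. A row lasts 1/10 s, in which the tool goes at most 50 mm and 8.59 degrees, less where a joint would pass 70% of its speed; a pose out of reach is approached as far as the arm can. OPENING is the finger opening in mm, set as the command begins (- or left out keeps the last). The fingers move at their own pace and stop on an object; FORCE is the grip in N (left out, the last holds). Time passes only in rows, so rows that do not move let the fingers close. It prints the time, the measured TCP pose, the force, the opening and the grip force at its end. No shift or turn number may pass 1 either way. Input that does not fit is refused with a message, and nothing moves.
- env.state(): the state, without advancing time (a new reading comes with each control period).
- viewer.grab_frame(name): name is "scene" or "side" or "wrist"; returns the picture (420x560x3 uint8, blue, green, red); there is no depth.
- viewer.camera_model(name): a dict with "fx", "fy", "cx", "cy" (pixels), "D" ([k1, k2, p1, p2, k3] as OpenCV has them; the pictures are not rectified), "T" (4x4, takes a point from camera to world coordinates). Camera axes: x right, y up, looking along -z (the intrinsics and any distortion apply to the point x, -y, -z); pixel columns grow to the right and rows downward; lengths in mm; the calibration is good to about 2 mm. A picture is of the moment at which its call begins: read the wrist's pose just before it. camera_model takes no time and is no camera call; for the wrist camera it gives the pose at the moment of the call.
- workorder.job_done(): hands the job in; it is judged then, once.
The state is a dict: "time_s": time; "qpos": joint angles; "qvel": joint speeds; "effort": joint torques, N m; "ee_pos": TCP position; "ee_rot": TCP orientation; "force": force on the tool from outside, world axes, zero at the start; "torque": the same for the moment, N m; "gripper_width": finger opening in mm; "gripper_force": force on a finger pad.
Only numpy, scipy, OpenCV 4.12 (cv2) and the standard library are available. Lean on these libraries where they do the work, as an engineer would, in place of code of your own. Each camera call takes 0.05 s, during which the arm holds its last target. There are 200 camera calls.

TASK

Pick the flat orange battery cover up off the bench and lay it in the open battery bay of the grey data logger, ledges at the ends that have the blue spring catches, then press on it with the fingertips until both catches snap over its ledges. Do not let go after the snap: keep pressing it down onto its seal with about 10 N, and finish while you are still pressing. Leave the label roll, the timer and the two bottles where they stand.

Things in the scene. Friction and masses are not known exactly. Their poses are not given: they have to be found in the camera images.
- cover: Loose flat orange plastic cover, 76 x 50 mm, lying on the bench. Origin: centre of its underside; x along its length, y across its width, z up. Its middle 60 x 50 mm is 8 mm thick; at each end (+x, -x) an 8 mm long ledge is only 3.5 mm thick, flush with the underside. Both ways round are the same. About 50 g. Grip it across its width (y).
- cover_top (a point): Centre of the cover's upper face, 8 mm above its underside; the place to press.
- logger: Grey data logger fixed to the bench, 132 x 92 mm, 49 mm high, open battery bay on top. Origin: centre of its underside, at bench height; x along its length, as the cover's x must lie. Guides at ends and corners (straight to z = 42 mm, flared to 49) leave the cover 1.2 mm play a side, catch it up to 4 mm off centre. Long sides open for fingers over 60 mm along x, down to z = 20 mm.
- logger_seat (a point): Centre of the bay on top of the free seal, 26 mm above the logger's underside: the cover's origin comes to lie here. Laid in loosely, the cover rests on the catches, its underside 9 to 13 mm above this point, perhaps tilted up to 0.1 rad. Pressing it in takes 5 to 18 N; the ends may snap together or one after the other, with a sudden force drop each time.
- seal (a joint): Black sprung seal frame under the cover: 0 = free, grows as it is pressed down, at most 0.005 m; 3 N per mm.
- catch_far (a joint): Blue spring catch 24 mm wide at the logger's +x end: 0 = sprung forward over the bay, grows (m) as it is pushed outward, at most 0.007. Its wedge nose reaches 3.5 mm over the cover's ledge, with its tip 8 mm above the seat point.
- catch_near (a joint): The same catch at the logger's -x end.
- label_roll: White roll of labels lying flat, 63 mm across, 26 mm high; a bystander. Origin: centre of its underside. It may be on either side of the logger, where the cover is not.
- timer: White digital timer standing on its foot, 43 x 66 x 64 mm; a bystander. Origin: centre of its underside.
- amber_bottle: Amber bottle with black cap, 42 mm across, 88 mm high; a bystander. Origin: centre of its underside.
- green_bottle: White bottle with green cap, 33 mm across, 66 mm high; a bystander. Origin: centre of its underside.

How it is judged:
By the outcome, as a careful person would: the job done as asked, in the order asked, and still so for the second after the job is handed in, while the arm keeps its last pose, push and grip.
It also fails if it takes over 58 s, if anything falls off the work surface, if the arm or the gripper's body presses on something with over 40 N, if the wrist force passes 120 N, or if a joint passes its speed limit or range.

## Working session

There is one attempt and no reset: what is moved stays moved. The work goes in short steps, Python scripts to look and compute and a shell command to move; the robot and the scene stay as the last step left them, time stands still between calls to the robot, and variables do not carry over. Pictures are saved under pics/ and viewed, at most 10 in all, crops included, and the job is handed in when it is done.

```bash
ls; mkdir -p pics
python3 - <<'E'
from workcell import env, viewer, workorder
import cv2
s=env.state();print(s)
for n in("scene","side"):
    cv2.imwrite(f"pics/{n}0.png",viewer.grab_frame(n));m=viewer.camera_model(n);print(n,m)
E
```

```text
drive.py
pics
workcell.py
{'time_s': 0.0, 'qpos': array([ 6.54333444e+01,  1.83502106e+01,  8.97078994e+01, -9.92617746e-04,
        7.20436423e+01, -1.14673550e+00]), 'qvel': array([-0.01748893,  0.01933488,  0.0303209 ,  0.02096668, -0.02325539,
        0.02699161]), 'effort': array([-5.04499003e-04, -4.12461448e+01, -2.31975245e+01,  7.26769120e-02,
        4.57814906e-02, -1.61901494e-04]), 'ee_pos': array([228.33922057, 527.15137974, 213.12450866]), 'ee_rot': array([-1.79898249e+02, -1.09282920e-03,  1.56580386e+02]), 'force': array([-0.69599826, -0.28789263, -0.61265836]), 'torque': array([-0.02023361,  0.01010784, -0.0108537 ]), 'gripper_force': 0.0, 'gripper_width': 91.07708983830338}
scene {'fx': 386.1162516241936, 'fy': 386.1162516241936, 'cx': 278.6731116640782, 'cy': 210.32419882572233, 'D': array([-0.10594529,  0.        ,  0.        ,  0.        ,  0.        ]), 'T': array([[ 6.38189358e-01,  5.37666162e-01, -5.51025808e-01,
         5.91376850e+01],
       [-7.69751696e-01,  4.32585356e-01, -4.69416912e-01,
        -5.04276281e+02],
       [-1.40238942e-02,  7.23729928e-01,  6.89940811e-01,
         7.28503101e+02],
       [ 0.00000000e+00,  0.00000000e+00,  0.00000000e+00,
         1.00000000e+00]])}
side {'fx': 411.79961175589006, 'fy': 411.79961175589006, 'cx': 276.14685782087327, 'cy': 212.65225018845047, 'D': array([-0.04310434,  0.        ,  0.        ,  0.        ,  0.        ]), 'T': array([[-9.86461438e-01,  1.34612112e-01, -9.36664903e-02,
         5.11278929e+02],
       [-1.63974292e-01, -8.18347980e-01,  5.50834835e-01,
         4.70607360e+02],
       [-2.50274269e-03,  5.58736219e-01,  8.29341651e-01,
         8.58811872e+02],
       [ 0.00000000e+00,  0.00000000e+00,  0.00000000e+00,
         1.00000000e+00]])}
```

View pics/scene0.png

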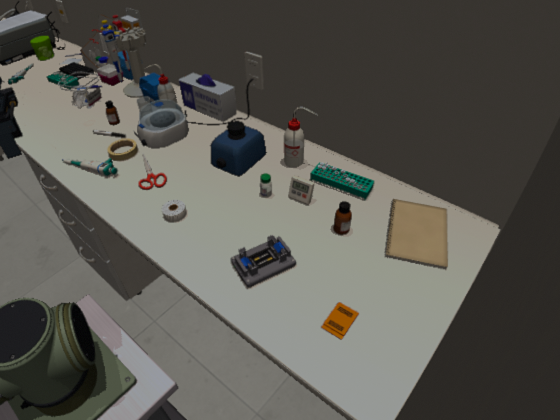

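View pics/side0.png

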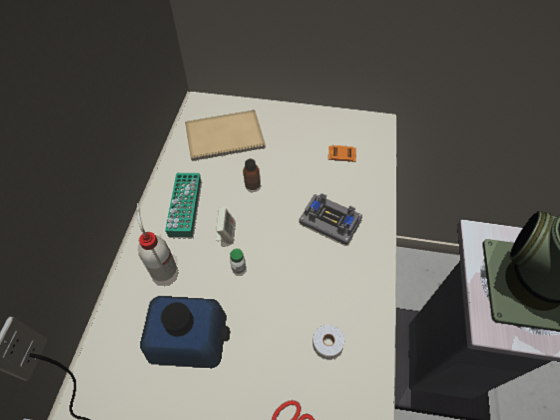

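Scene view: cover at (341,320), logger (263,259). Side view: cover (342,153), logger (331,217). Bystanders are clear of both. I'll measure by colour.

```bash
cat > h.py <<'E'
import numpy as np,cv2
from workcell import env, viewer, workorder
def bp(m,uv,z):
    K=np.array([[m["fx"],0,m["cx"]],[0,m["fy"],m["cy"]],[0,0,1]])
    p=cv2.undistortPoints(np.float64(uv).reshape(-1,1,2),K,np.float64(m["D"]))[:,0]
    d=np.c_[p[:,0],-p[:,1],-np.ones(len(p))]@m["T"][:3,:3].T
    o=m["T"][:3,3]
    return (o+d*((z-o[2])/d[:,2])[:,None])[:,:2]
def proj(m,P):
    K=np.array([[m["fx"],0,m["cx"]],[0,m["fy"],m["cy"]],[0,0,1]])
    c=(np.float64(P).reshape(-1,3)-m["T"][:3,3])@m["T"][:3,:3]
    return cv2.projectPoints(c*[1,-1,-1],np.zeros(3),np.zeros(3),K,np.float64(m["D"]))[0][:,0]
def blobs(im,lo,hi,amin):
    k=cv2.inRange(cv2.cvtColor(im,cv2.COLOR_BGR2HSV),np.array(lo),np.array(hi))
    k=cv2.morphologyEx(k,cv2.MORPH_CLOSE,np.ones((3,3)))
    n,l,st,c=cv2.connectedComponentsWithStats(k)
    return [(l==i,st[i,4],c[i]) for i in range(1,n) if st[i,4]>=amin]
OR=((5,150,90),(20,255,255));BL=((105,120,60),(125,255,255))
E
python3 - <<'E'
from h import *
for n,box in(("scene",(215,225,100,70)),("side",(290,185,80,65))):
    im=cv2.imread(f"pics/{n}0.png");m=viewer.camera_model(n)
    for k,a,c in blobs(im,*OR,100):
        ys,xs=np.nonzero(k);w=bp(m,np.c_[xs,ys],6)
        print(n,"orange",a,c,w.mean(0),cv2.minAreaRect(np.float32(w)))
    for k,a,c in blobs(im,*BL,8):
        x,y,w,h=box
        if x<c[0]<x+w and y<c[1]<y+h: print(n,"blue",a,c,bp(m,[c],38))
    x,y,w,h=box
    cv2.imwrite(f"pics/{n}_log.png",cv2.resize(im[y:y+h,x:x+w],None,fx=7,fy=7,interpolation=cv2.INTER_CUBIC))
E
```

```text
scene orange 691 [339.46164978 320.35021708] [ 458.60380195 -326.02660084] ((460.0775146484375, -325.5729064941406), (74.76315307617188, 49.0385627746582), 3.806058645248413)
scene blue 75 [278.25333333 246.34666667] [[ 515.02333376 -112.43973727]]
scene blue 63 [245.0952381 261.       ] [[433.1467526 -81.8394171]]
side orange 341 [341.95307918 152.95307918] [ 460.33423081 -322.37412343] ((460.56402587890625, -323.2694396972656), (72.4625244140625, 49.92039108276367), 3.5966811180114746)
side blue 63 [315.49206349 204.73015873] [[ 513.25123597 -113.06131731]]
side blue 61 [348.2295082  219.54098361] [[431.56619506 -82.90134129]]
```

The manual's scale: shifts go in shares of 50 mm and turns go in shares of 90 degrees. Converting my numbers, -38 mm is -0.76, -30 mm is -0.6.

```bash
echo '[[-0.6,-0.76,0,0,0,0],[-0.6,-0.76,0,0,0,0],[-0.6,-0.76,0,0,0,0],[-0.6,-0.76,0,0,0,0],[-0.6,-0.76,0,0,0,0],[-0.6,-0.76,0,0,0,0],[-0.6,-0.76,0,0,0,0],[-0.6,-0.76,0,0,0,0]]' > path.dat && python3 drive.py path.dat 91 20
echo '[[-0.7,-0.6,0,0,0,0],[-0.7,-0.6,0,0,0,0],[-0.7,-0.6,0,0,0,0],[-0.7,-0.6,0,0,0,0],[-0.7,-0.6,0,0,0,0],[0,0,0,0,0,0]]' > path.dat && python3 drive.py path.dat
python3 - <<'E'
from h import *
print(env.state()["ee_pos"],env.state()["ee_rot"])
m=viewer.camera_model("wrist");im=viewer.grab_frame("wrist");cv2.imwrite("pics/w1.png",im);print(m["T"][:3,3])
for nm,c,z in(("or",OR,6),("bl",BL,38)):
    for k,a,p in blobs(im,*c,60): print(nm,a,p,bp(m,[p],z))
E
```

```text
time_s: 0.9
ee_pos: [327.7, 151.4, 213.8]
ee_rot: [180.0, 0.0, 156.6]
force: [0.8, 0.5, 0.2]
gripper_width: 90.9
gripper_force: 0.0
time_s: 1.5
ee_pos: [430.9, -58.2, 213.6]
ee_rot: [-179.9, 0.1, 156.2]
force: [0.4, 1.9, -0.6]
gripper_width: 90.8
gripper_force: 0.0
[430.90457874 -58.18054108 213.61452482] [-1.79930143e+02  9.26420861e-02  1.56239068e+02]
[370.27461539 -29.24829702 383.59497797]
bl 273 [266.03663004 199.5018315 ] [[432.04397145 -80.85065791]]
```

View pics/w1.png

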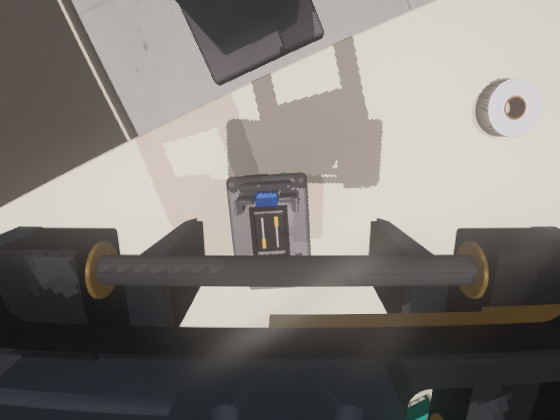

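Wrist view: near catch at (266,199), which agrees with the other cameras; the roll at (513,107) is clear of the logger. Next, the cover.

Converted, -45 mm is -0.9, -7 mm is -0.14, 8.5 degrees is 0.0944.

```bash
echo '[[-0.14,-0.9,0,0,0,0],[-0.14,-0.9,0,0,0,0],[-0.14,-0.9,0,0,0,0],[-0.14,-0.9,0,0,0,0],[-0.14,-0.9,0,0,0,0],[-0.14,-0.9,0,0,0,0],[0,0,0,0,0,0.0944],[0,0,0,0,0,0.0944]]' > path.dat && python3 drive.py path.dat |tail -1
echo '[[0,0,0,0,0,0.0944],[0,0,0,0,0,0.0944],[0,0,0,0,0,0.0944],[0,0,0,0,0,0.0944],[0,0,0,0,0,0.0944],[0,0,0,0,0,0.0944],[0,0,0,0,0,0.0944],[0,0,0,0,0,0.0944]]' > path.dat && python3 drive.py path.dat|tail -1
echo '[[0,0,0,0,0,0.0944],[0,0,0,0,0,0.0944],[0,0,0,0,0,0.0944],[0,0,0,0,0,0.0944],[0,0,0,0,0,0.0944],[0,0,0,0,0,0.0944],[0,0,0,0,0,0.0944],[0,0,0,0,0,0.0933]]' > path.dat && python3 drive.py path.dat|tail -1
echo '[[0,0,0,0,0,0],[0,0,0,0,0,0]]' > path.dat && python3 drive.py path.dat
python3 - <<'E'
from h import *
print(env.state()["qpos"])
m=viewer.camera_model("wrist");im=viewer.grab_frame("wrist");cv2.imwrite("pics/w2.png",im);print(m["T"][:3,3])
for k,a,p in blobs(im,*OR,100):
    ys,xs=np.nonzero(k);w=bp(m,np.c_[xs,ys],6); print(a,p,xs.min(),xs.max(),ys.min(),ys.max(),cv2.minAreaRect(np.float32(w)))
E
```

```text
gripper_force: 0.0
gripper_force: 0.0
gripper_force: 0.0
time_s: 4.15
ee_pos: [360.2, -317.2, 213.8]
ee_rot: [-180.0, 0.0, 3.9]
force: [0.6, -0.2, 0.4]
gripper_width: 90.7
gripper_force: 0.0
[-4.27558421e+01  9.76192963e+00  1.01404667e+02  1.82466895e-02
  6.88756953e+01  4.33114644e+01]
[ 425.62953554 -310.74468543  383.88872362]
```

Run:
```python
from h import *
m=viewer.camera_model("wrist");print(m["T"].round(3));print(proj(m,[[460,-324,8],[430,-324,8],[500,-324,0]]))
```

```text
[[ 6.80000e-02  9.70000e-01  2.35000e-01  4.25604e+02]
 [-9.98000e-01  6.60000e-02  1.60000e-02 -3.11011e+02]
 [-0.00000e+00 -2.35000e-01  9.72000e-01  3.83926e+02]
 [ 0.00000e+00  0.00000e+00  0.00000e+00  1.00000e+00]]
[[300.47695384  95.34356038]
 [298.42431198 123.2098102 ]
 [302.92676644  58.52329854]]
```

View pics/w2.png

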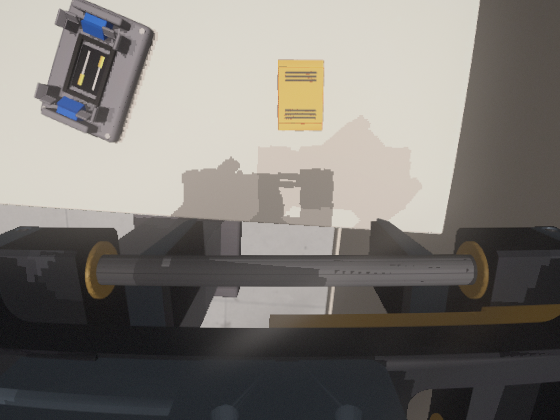

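Wrist view: the cover (hue more yellow here) spans columns 278–324, rows 60–130. The whole logger is at upper left, catches at (94,25) and (70,107).

Run:
```python
from h import *
m=viewer.camera_model("wrist");im=cv2.imread("pics/w2.png")
for k,a,p in blobs(im,(10,150,90),(32,255,255),500):
    if p[1]>200: continue
    ys,xs=np.nonzero(k);w=bp(m,np.c_[xs,ys],6); print(a,p,cv2.minAreaRect(np.float32(w)))
P=[]
for k,a,p in blobs(im,*BL,60):print(a,p,bp(m,[p],38))
# seal frame / dark pixels: outline of logger base corners by contrast
g=cv2.cvtColor(im,cv2.COLOR_BGR2GRAY);k=(g[:150,:165]<120).astype(np.uint8)
n,l,st,c=cv2.connectedComponentsWithStats(k);i=1+st[1:,4].argmax()
ys,xs=np.nonzero(l==i);print(st[i])
for z in(0,26,40):
  w=bp(m,np.c_[xs,ys],z);print(z,cv2.minAreaRect(np.float32(w)))
```

```text
469 [94.30916844 25.41791045] [[ 513.87723242 -112.51826798]]
380 [ 68.37105263 107.25526316] [[432.4282861  -81.33296871]]
[  36    5   96  132 5112]
0 ((478.0339660644531, -75.05376434326172), (89.63155364990234, 134.54873657226562), 69.60713958740234)
26 ((474.4833679199219, -91.0330810546875), (83.56158447265625, 125.4368896484375), 69.60713195800781)
40 ((472.5714111328125, -99.63728332519531), (80.29313659667969, 120.53057861328125), 69.60713195800781)
```

Run:
```python
from h import *
m=viewer.camera_model("wrist");im=cv2.imread("pics/w2.png")
h=cv2.cvtColor(im,cv2.COLOR_BGR2HSV);print(h[95,300],h[65,290],h[128,310],h[150,250])
k=np.zeros(h.shape[:2],np.uint8);k[45:145,260:340]=(h[45:145,260:340,1]>140)
k=cv2.morphologyEx(k,cv2.MORPH_CLOSE,np.ones((5,5)));n,l,st,c=cv2.connectedComponentsWithStats(k);i=1+st[1:,4].argmax()
ys,xs=np.nonzero(l==i);print(st[i],c[i])
for z in(4,8):print(z,cv2.minAreaRect(np.float32(bp(m,np.c_[xs,ys],z))))
```

```text
[ 22 118 219] [ 21 118 218] [ 21 120 219] [ 19  16 220]
[278  72   1  45  45] [278.  94.]
4 ((459.85784912109375, -299.22308349609375), (47.06187057495117, 0.0031425950583070517), 3.6226816177368164)
8 ((459.4971618652344, -299.3471984863281), (46.566410064697266, 0.003119349479675293), 3.622675657272339)
```

Run:
```python
from h import *
m=viewer.camera_model("wrist");im=cv2.imread("pics/w2.png")
h=cv2.cvtColor(im,cv2.COLOR_BGR2HSV)
k=np.zeros(h.shape[:2],np.uint8);k[45:145,260:340]=(h[45:145,260:340,1]>70)
k=cv2.morphologyEx(k,cv2.MORPH_CLOSE,np.ones((9,9)));n,l,st,c=cv2.connectedComponentsWithStats(k);i=1+st[1:,4].argmax()
ys,xs=np.nonzero(l==i);print(st[i],c[i])
for z in(4,8):print(z,cv2.minAreaRect(np.float32(bp(m,np.c_[xs,ys],z))))
```

```text
[ 278   60   46   71 3181] [300.14240805  94.45268783]
4 ((460.19647216796875, -324.0048522949219), (75.24845123291016, 49.51963806152344), 3.622335195541382)
8 ((459.8323059082031, -323.8680114746094), (74.45621490478516, 48.998268127441406), 3.6223459243774414)
```

Converted, 45 mm is 0.9, 4.5 mm is 0.09, 0.2 degrees is 0.0022.

```bash
echo '[[0.66,0.09,0,0,0,0],[0.66,0.09,0,0,0,0],[0.66,0.09,0,0,0,0.0022],[0,0,0.9,0,0,0],[0,0,0.9,0,0,0],[0,0,0.9,0,0,0],[0,0,0.8,0,0,0],[0,0,0,0,0,0]]' > path.dat && python3 drive.py path.dat; echo '[[0,0,0,0,0,0]]' > path.dat && python3 drive.py path.dat
```

```text
time_s: 5.0
ee_pos: [456.2, -322.5, 33.9]
ee_rot: [-179.5, 0.5, 3.6]
force: [-0.7, 1.2, -0.4]
gripper_width: 90.8
gripper_force: 0.0
time_s: 5.1
ee_pos: [460.1, -325.5, 39.3]
ee_rot: [-180.0, 0.0, 3.5]
force: [0.4, 0.5, 0.0]
gripper_width: 91.1
gripper_force: 0.0
```

Converted, 15 mm is 0.3, 12 mm is 0.24.

```bash
echo '[[0,0,0.3,0,0,0],[0,0,0.24,0,0,0],[0,0,0.08,0,0,0],[0,0,0,0,0,0],[0,0,0,0,0,0]]' > path.dat && python3 drive.py path.dat
python3 - <<'E'
from h import *
for _ in range(3):
    viewer.grab_frame("wrist");s=env.state();print(s["ee_pos"],s["ee_rot"],s["force"])
E
```

```text
time_s: 5.6
ee_pos: [460.3, -325.9, 8.8]
ee_rot: [179.9, -0.1, 3.5]
force: [-0.8, 0.9, 0.5]
gripper_width: 91.3
gripper_force: 0.0
[ 460.30771065 -325.86207673    8.74946125] [ 1.79946710e+02 -7.19627137e-02  3.48212614e+00] [-0.05210044 -0.17152771 -0.2164156 ]
[ 460.24085278 -325.83116795    8.69440521] [ 1.79948315e+02 -6.67119457e-02  3.48228696e+00] [0.29273504 0.23819964 0.90271896]
[ 460.14584492 -325.75936768    8.54321721] [ 1.79960587e+02 -5.39314168e-02  3.47982348e+00] [-0.07435253  0.41470145 -0.70777673]
```

Converted, 3 mm is 0.06, -1.5 mm is -0.03.

```bash
echo '[[0,-0.03,0.06,0,0,0],[0,0,0.05,0,0,0],[0,0,0,0,0,0]]' > path.dat && python3 drive.py path.dat; echo '[[0,0,0,0,0,0],[0,0,0,0,0,0],[0,0,0,0,0,0],[0,0,0,0,0,0],[0,0,0,0,0,0],[0,0,0,0,0,0],[0,0,0,0,0,0]]' > path.dat && python3 drive.py path.dat 40 25
```

```text
time_s: 6.05
ee_pos: [459.4, -323.7, 2.0]
ee_rot: [-180.0, 0.0, 3.5]
force: [0.0, 0.4, 0.3]
gripper_width: 91.1
gripper_force: 0.0
time_s: 6.75
ee_pos: [459.7, -324.0, 2.5]
ee_rot: [180.0, -0.0, 3.5]
force: [-0.1, 0.6, -0.4]
gripper_width: 49.8
gripper_force: 25.0
```

Converted, -45 mm is -0.9, 5.5 mm is 0.11.

```bash
echo '[[0,0,-0.4,0,0,0],[0,0,-0.8,0,0,0],[0,0,-0.8,0,0,0],[0.11,-0.9,0,0,0,0],[0.11,-0.9,0,0,0,0],[0.11,-0.9,0,0,0,0],[0.11,-0.9,0,0,0,0],[0.11,-0.9,0,0,0,0]]' > path.dat && python3 drive.py path.dat; echo '[[0,0,0,0,0,0.0889],[0,0,0,0,0,0.0889],[0,0,0,0,0,0.0889],[0,0,0,0,0,0],[0,0,0,0,0,0],[0,0,0,0,0,0]]' > path.dat && python3 drive.py path.dat
python3 - <<'E'
from h import *
s=env.state();print(s["ee_pos"],s["ee_rot"])
m=viewer.camera_model("wrist");im=viewer.grab_frame("wrist");cv2.imwrite("pics/w3.png",im)
s=env.state();print(s["ee_pos"],s["ee_rot"])
a=viewer.grab_frame("scene");b=viewer.grab_frame("side");cv2.imwrite("pics/s3.png",a);cv2.imwrite("pics/d3.png",b)
cr=lambda i,x,y:cv2.resize(i[y:y+75,x:x+100],(400,300),interpolation=2)
v=np.vstack([np.hstack([cr(a,210,200),cr(b,280,160)]),np.hstack([cv2.resize(im,(400,300)),cv2.resize(im[150:300,180:380],(400,300))])])
cv2.imwrite("pics/c3.png",v)
E
```

```text
time_s: 7.55
ee_pos: [473.2, -96.0, 102.5]
ee_rot: [-180.0, -0.0, 3.4]
force: [0.8, 0.4, -1.1]
gripper_width: 49.6
gripper_force: 25.0
time_s: 8.15
ee_pos: [473.4, -97.8, 102.4]
ee_rot: [-180.0, 0.0, -20.4]
force: [0.4, -0.4, -1.2]
gripper_width: 49.8
gripper_force: 25.0
[473.38688516 -97.82145336 102.36479304] [-1.79997092e+02  1.20353290e-02 -2.04233059e+01]
[473.43037147 -97.85993552 102.39893709] [-1.79995735e+02  4.93004554e-03 -2.04523527e+01]
```

View pics/c3.png

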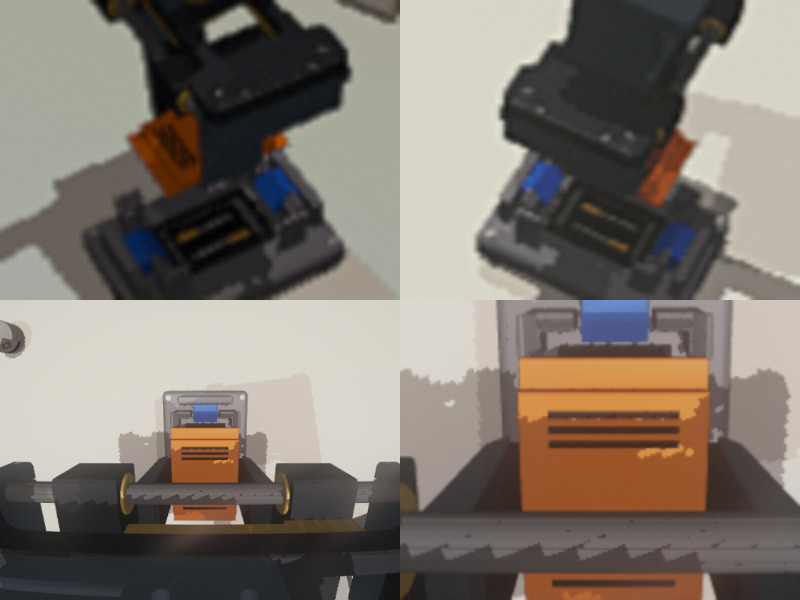

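Wrist view: cover level and square in the fingers, far ledge edge at row 179, columns 239–334, blue catch centred at about column 287. Checking alignment numerically.

Run:
```python
from h import *
m=viewer.camera_model("wrist");im=cv2.imread("pics/w3.png")
s=env.state();p0=s["ee_pos"][:2];y=np.radians(s["ee_rot"][2]);R=np.array([[np.cos(y),np.sin(y)],[np.sin(y),-np.cos(y)]])
print((bp(m,[[239,179],[334,179]],103.8)-p0)@R)  # tool frame x,y : expect 38, -+25
for k,a,p in blobs(im,*BL,60):
    ys,xs=np.nonzero(k);print(a,p,bp(m,[p],38),(bp(m,[p],38)-p0)@R)
print((np.array([[514.05,-112.67],[432.3,-81.7],[473.2,-97.2]])-p0)@R)
# base outline corners z=0
```

```text
[[ 38.21210507 -26.44820415]
 [ 38.22091395  22.82053361]]
200 [288.715 156.885] [[ 514.42845452 -112.92534055]] [[43.67346878 -0.21846122]]
[[ 43.22958601  -0.32520719]
 [-44.18918854  -0.72677327]
 [ -0.4511327   -0.52068802]]
```

Converted, 20 mm is 0.4, 8 mm is 0.16.

```bash
echo '[[-0.012,0,0.4,0,0,0],[0,0,0.4,0,0,0],[0,0,0.16,0,0,0],[0,0,0.06,0,0,0],[0,0,0,0,0,0]]' > path.dat && python3 drive.py path.dat; echo '[[0,0,0.04,0,0,0],[0,0,0.04,0,0,0],[0,0,0.04,0,0,0],[0,0,0,0,0,0],[0,0,0,0,0,0]]' > path.dat && python3 drive.py path.dat
```

```text
time_s: 8.8
ee_pos: [473.1, -97.6, 51.5]
ee_rot: [-180.0, -0.0, -20.5]
force: [0.3, 0.2, 0.0]
gripper_width: 49.5
gripper_force: 25.0
time_s: 9.3
ee_pos: [473.0, -97.5, 45.5]
ee_rot: [-180.0, -0.0, -20.5]
force: [0.7, -0.2, -0.6]
gripper_width: 49.6
gripper_force: 25.0
```

Converted, 1.5 mm is 0.03.

```bash
echo '[[0,0,0.03,0,0,0],[0,0,0.03,0,0,0],[0,0,0,0,0,0],[0,0,0,0,0,0]]' > path.dat && python3 drive.py path.dat; echo '[[0,0,0.02,0,0,0],[0,0,0.02,0,0,0],[0,0,0,0,0,0],[0,0,0,0,0,0]]' > path.dat && python3 drive.py path.dat
```

```text
time_s: 9.7
ee_pos: [472.9, -97.5, 42.4]
ee_rot: [-180.0, 0.0, -20.5]
force: [-0.9, 0.3, -0.4]
gripper_width: 49.7
gripper_force: 25.0
time_s: 10.1
ee_pos: [472.7, -97.4, 40.4]
ee_rot: [-180.0, 0.0, -20.5]
force: [-0.6, 0.3, 0.3]
gripper_width: 49.7
gripper_force: 25.0
```

Converted, 1 mm is 0.02.

```bash
echo '[[0,0,0.02,0,0,0],[0,0,0,0,0,0],[0,0,0,0,0,0]]' > path.dat && python3 drive.py path.dat; echo '[[0,0,0.02,0,0,0],[0,0,0,0,0,0],[0,0,0,0,0,0]]' > path.dat && python3 drive.py path.dat
```

```text
time_s: 10.4
ee_pos: [472.5, -97.4, 39.5]
ee_rot: [-180.0, 0.0, -20.5]
force: [-1.7, -0.3, 2.6]
gripper_width: 49.9
gripper_force: 25.0
time_s: 10.7
ee_pos: [473.1, -97.5, 38.7]
ee_rot: [-180.0, -0.0, -20.5]
force: [-2.9, 1.1, 5.2]
gripper_width: 49.9
gripper_force: 25.0
```

Converted, -20 mm is -0.4, -10 mm is -0.2.

```bash
echo '[[0,0,0,0,0,0],[0,0,0,0,0,0],[0,0,0,0,0,0]]' > path.dat && python3 drive.py path.dat 64; echo '[[0,0,-0.2,0,0,0],[0,0,-0.4,0,0,0],[0,0,-0.4,0,0,0],[0,0,-0.4,0,0,0],[0,0,0,0,0,0],[0,0,0,0,0,0]]' > path.dat && python3 drive.py path.dat
python3 - <<'E'
from h import *
im=viewer.grab_frame("wrist");a=viewer.grab_frame("scene");b=viewer.grab_frame("side")
cr=lambda i,x,y:cv2.resize(i[y:y+75,x:x+100],(400,300),interpolation=2)
v=np.vstack([np.hstack([cr(a,210,210),cr(b,280,175)]),np.hstack([cv2.resize(im,(400,300)),cv2.resize(im[130:280,180:380],(400,300))])])
cv2.imwrite("pics/c4.png",v)
E
```

```text
time_s: 11.0
ee_pos: [473.3, -97.6, 38.3]
ee_rot: [-180.0, -0.0, -20.5]
force: [-0.8, -0.2, 0.2]
gripper_width: 63.7
gripper_force: 0.0
time_s: 11.6
ee_pos: [473.1, -97.5, 108.7]
ee_rot: [-180.0, -0.1, -20.5]
force: [0.7, -0.7, -0.3]
gripper_width: 64.3
gripper_force: 0.0
```

View pics/c4.png

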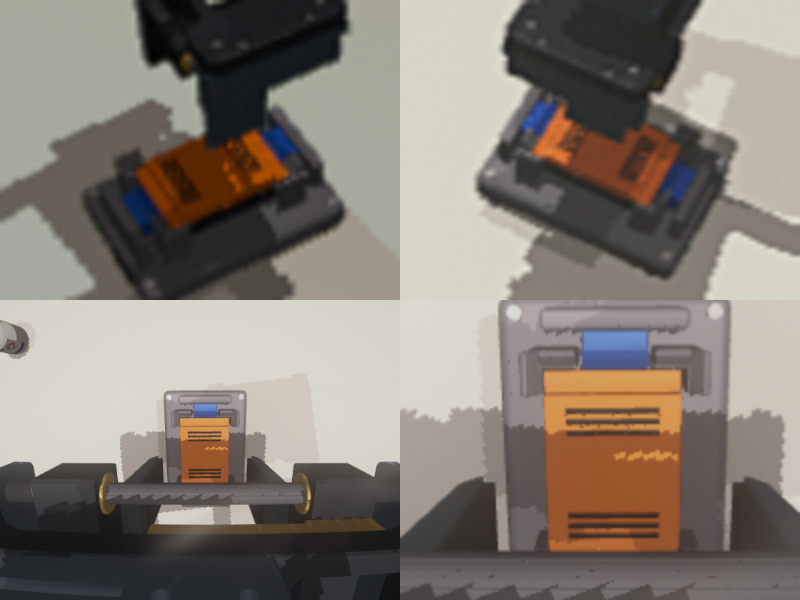

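The cover lies between the guides, resting on both catches and centred. Now I shut the fingers and press.

Converted, 20 mm is 0.4, 10 mm is 0.2.

```bash
echo '[[0,0,0,0,0,0],[0,0,0,0,0,0],[0,0,0,0,0,0],[0,0,0.4,0,0,0],[0,0,0.4,0,0,0],[0,0,0.2,0,0,0],[0,0,0.1,0,0,0],[0,0,0,0,0,0]]' > path.dat && python3 drive.py path.dat 0 20; echo '[[0,0,0.04,0,0,0],[0,0,0.04,0,0,0],[0,0,0.04,0,0,0],[0,0,0.04,0,0,0],[0,0,0,0,0,0]]' > path.dat && python3 drive.py path.dat
```

```text
time_s: 12.55
ee_pos: [472.8, -97.5, 53.1]
ee_rot: [180.0, 0.1, -20.5]
force: [-0.7, -0.1, 0.4]
gripper_width: 3.1
gripper_force: 0.0
time_s: 13.05
ee_pos: [472.9, -97.5, 45.5]
ee_rot: [-180.0, -0.0, -20.5]
force: [-0.4, -0.6, 1.3]
gripper_width: 0.9
gripper_force: 0.6
```

Converted, 1 mm is 0.02.

```bash
for i in 1 2 3; do echo '[[0,0,0.02,0,0,0],[0,0,0,0,0,0]]' > path.dat && python3 drive.py path.dat | sed -n 2,4p; done
```

```text
ee_pos: [473.1, -97.5, 44.9]
ee_rot: [-180.0, -0.0, -20.5]
force: [-0.1, 1.0, 4.2]
ee_pos: [473.6, -97.7, 44.3]
ee_rot: [-180.0, -0.1, -20.5]
force: [-1.2, 0.5, 7.4]
ee_pos: [473.8, -97.7, 43.6]
ee_rot: [-180.0, -0.1, -20.5]
force: [-0.9, 0.2, 9.4]
```

Converted, 1 mm is 0.02.

```bash
for i in 1 2 3; do echo '[[0,0,0.02,0,0,0],[0,0,0,0,0,0]]' > path.dat && python3 drive.py path.dat | sed -n 2,4p; done
```

```text
ee_pos: [473.8, -97.7, 42.8]
ee_rot: [-180.0, -0.1, -20.5]
force: [-1.9, 0.1, 10.4]
ee_pos: [473.4, -97.6, 41.1]
ee_rot: [-180.0, -0.1, -20.5]
force: [0.5, 0.1, 1.6]
ee_pos: [473.5, -97.6, 39.9]
ee_rot: [-180.0, -0.1, -20.5]
force: [-0.1, 0.6, 6.5]
```

Converted, 1 mm is 0.02.

```bash
for i in 1 2 3; do echo '[[0,0,0.02,0,0,0],[0,0,0,0,0,0]]' > path.dat && python3 drive.py path.dat | sed -n 2,4p; done
```

```text
ee_pos: [473.0, -97.5, 38.3]
ee_rot: [-180.0, -0.0, -20.5]
force: [-0.4, -0.5, -0.3]
ee_pos: [472.6, -97.4, 36.9]
ee_rot: [180.0, 0.1, -20.5]
force: [0.2, 0.5, 0.4]
ee_pos: [472.7, -97.5, 36.1]
ee_rot: [-180.0, 0.0, -20.5]
force: [-0.5, -0.3, -0.6]
```

Converted, 1 mm is 0.02.

```bash
for i in 1 2 3; do echo '[[0,0,0.02,0,0,0],[0,0,0,0,0,0]]' > path.dat && python3 drive.py path.dat | sed -n 2,4p; done
```

```text
ee_pos: [472.8, -97.5, 35.3]
ee_rot: [-180.0, 0.0, -20.5]
force: [-0.2, 0.7, -0.2]
ee_pos: [472.9, -97.5, 34.3]
ee_rot: [-180.0, 0.0, -20.5]
force: [0.0, -0.2, -0.2]
ee_pos: [473.0, -97.5, 33.5]
ee_rot: [-180.0, -0.0, -20.5]
force: [-0.0, -0.4, 1.7]
```

Converted, 1 mm is 0.02.

```bash
for i in 1 2 3; do echo '[[0,0,0.02,0,0,0],[0,0,0,0,0,0]]' > path.dat && python3 drive.py path.dat | sed -n 2,4p; done
```

```text
ee_pos: [473.0, -97.5, 32.7]
ee_rot: [-180.0, -0.0, -20.5]
force: [-0.9, 0.2, 4.1]
ee_pos: [473.0, -97.5, 31.8]
ee_rot: [-180.0, -0.0, -20.5]
force: [-1.8, -0.3, 6.4]
ee_pos: [473.1, -97.5, 31.0]
ee_rot: [-180.0, -0.0, -20.5]
force: [-1.8, 1.3, 8.9]
```

Converted, 0.5 mm is 0.01.

```bash
echo '[[0,0,0.01,0,0,0],[0,0,0,0,0,0],[0,0,0,0,0,0],[0,0,0,0,0,0],[0,0,0,0,0,0]]' > path.dat && python3 drive.py path.dat |sed -n 1,4p
python3 - <<'E'
from h import *
F=[]
for n in["wrist","scene","side"]*3:
    i=viewer.grab_frame(n);F.append(env.state()["force"])
    if n=="wrist":im=i
    if n=="scene":a=i
    if n=="side":b=i
print(np.mean(F,0),np.std(F,0),env.state()["ee_pos"])
cr=lambda i,x,y:cv2.resize(i[y:y+75,x:x+100],(400,300),interpolation=2)
v=np.vstack([np.hstack([cr(a,210,210),cr(b,280,175)]),np.hstack([cv2.resize(im,(400,300)),cv2.resize(im[80:230,180:380],(400,300))])])
cv2.imwrite("pics/c5.png",v)
E
```

```text
time_s: 16.55
ee_pos: [473.1, -97.5, 30.7]
ee_rot: [-180.0, -0.0, -20.5]
force: [-2.8, 0.4, 9.6]
[-1.87159007  0.2557298   9.65720444] [0.26361853 0.48616363 0.44585934] [473.0691492  -97.52818482  30.72509763]
```

View pics/c5.png

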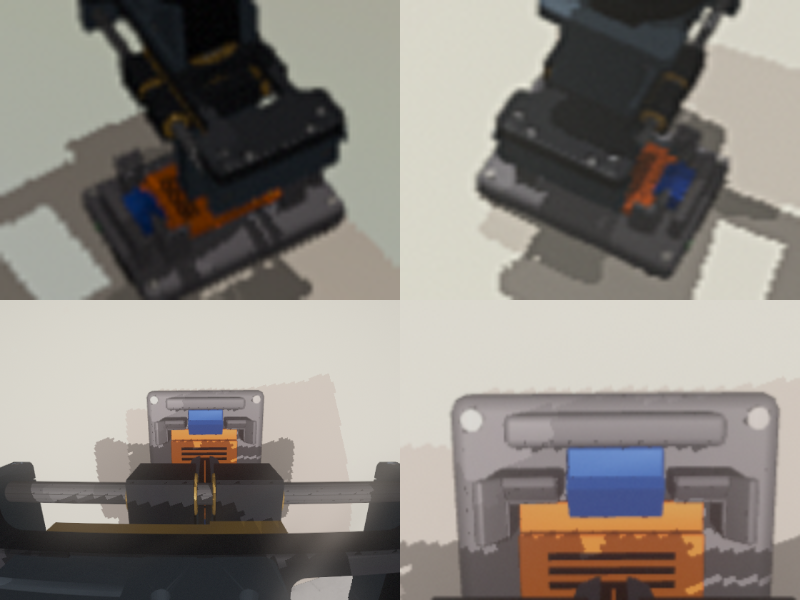

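The far catch's nose covers the ledge, and the near one looks the same. The cover sits level at z = 30.7 mm, with a steady 9.7 N on the seal.

```bash
python3 -c "
from workcell import env, viewer, workorder
print(workorder.job_done())"
```

```text
the job is handed in; nothing more can be done
None
```

The cover is in the bay: I felt two force drops as the catches snapped, and I handed the job in at about 17 s, still pressing it onto its seal with about 9.7 N; the bystanders were not touched.

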